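# Put the mixed-up valve springs back in their own dishes

### The job

The three valve springs have been mixed up: each stands in a dish of the wrong colour. Rearrange them so that each stands upright, flat on the floor of the dish that matches its painted retainer, setting one down for a while in the empty white dish to make room; the white dish is empty again at the end. Leave the standing valve, the wrench and the steel ring where they are.

Things in the scene. Friction and masses are not known exactly. Their poses are not given: they have to be found in the camera images.
- spring_red: Valve spring with a red painted retainer on top: a grey steel coil standing upright, a cylinder 36 mm in diameter and 55 mm tall, about 0.12 kg, stiff enough to grip anywhere on its side. Origin: centre of its underside; z up its axis. At the start it stands in the middle of a coloured dish that is not its own.
- spring_blue: Valve spring with a blue painted retainer on top: a grey steel coil standing upright, a cylinder 36 mm in diameter and 55 mm tall, about 0.12 kg, stiff enough to grip anywhere on its side. Origin: centre of its underside; z up its axis. At the start it stands in the middle of a coloured dish that is not its own.
- spring_yellow: Valve spring with a yellow painted retainer on top: a grey steel coil standing upright, a cylinder 36 mm in diameter and 55 mm tall, about 0.12 kg, stiff enough to grip anywhere on its side. Origin: centre of its underside; z up its axis. At the start it stands in the middle of a coloured dish that is not its own.
- dish_red: Round red parts dish, held fast to the bench: flange 84 mm in diameter and 3 mm thick, rim 70 mm outside, 62 mm inside, 10 mm high; flat inner floor 4 mm above the bench. Origin: centre of its underside, on the bench.
- dish_blue: Round blue parts dish, held fast to the bench: flange 84 mm in diameter and 3 mm thick, rim 70 mm outside, 62 mm inside, 10 mm high; flat inner floor 4 mm above the bench. Origin: centre of its underside, on the bench.
- dish_yellow: Round yellow parts dish, held fast to the bench: flange 84 mm in diameter and 3 mm thick, rim 70 mm outside, 62 mm inside, 10 mm high; flat inner floor 4 mm above the bench. Origin: centre of its underside, on the bench.
- dish_spare: Round white (unpainted spare) parts dish, held fast to the bench: flange 84 mm in diameter and 3 mm thick, rim 70 mm outside, 62 mm inside, 10 mm high; flat inner floor 4 mm above the bench. Origin: centre of its underside, on the bench. Empty at the start.
- valve: Bystander: bare steel engine valve standing on its head, head 42 mm in diameter, thin stem 9 mm in diameter pointing up, 105 mm tall, easily knocked over. Origin: centre of its underside; z up the stem.
- wrench: Bystander: steel wrench lying flat, 170 mm long, along its x. Origin: on its underside about the middle of its length.
- bearing: Bystander: steel ring lying flat, 52 mm outside, 30 mm hole, 16 mm high. Origin: centre of its underside.

How it is judged:
By the outcome, as a careful person would: the job done as asked, in the order asked, and still so for the second after the job is handed in, with the robot touching nothing.
It also fails if it takes over 102 s, if anything falls off the work surface, if the arm or the gripper's body presses on something with over 40 N, if the wrist force passes 120 N, or if a joint passes its speed limit or range.

### The arm

A 6-joint arm with a two-finger parallel gripper is mounted at the origin on the work surface. World frame = base frame: x ahead of the robot, y to its left, z up, the work surface at z = 0. Lengths are in m, angles in rad, forces in N, time in s.
With the tool pointing down it reaches from about 0.35 to 0.975 m from the base axis. Payload 4.9 kg.
Tool frame: the origin (TCP) lies at the very end of the fingers, on their centre line; the grasp point (between the pads) lies 19 mm behind it (ctrl.grip_point_offset is the distance from the TCP to the grasp point, in m); z points along the fingers, y is the line along which they close (so a half turn about z gives the same grasp; the last joint's range is limited). The gripper opens to 85 mm and grips with 20 to 120 N. Pads are 22 mm wide; open, the fingers measure 114 mm over their backs; the gripper's body (76 mm by 85 mm) begins 54 mm behind the grasp point. The pads swing forward as they close: fully open they stand 13 mm farther back than shut.
Start: joints at [-1.458, 0.053, 1.613, -0, 1.476, -0.119], TCP at [0.144, -0.608, 0.231] pointing down, gripper open.
Joint ranges: [-3.01, 3.01], [-1.01, 2.22], [0.06, 2.58], [-1.02, 4.17], [0.09, 2.62], [-3.14, 3.14]. Speed limits (rad/s): [2.57, 2.57, 3.14, 3.14, 3.14, 3.14].

### API

Orientations are given as a rotation vector (axis times angle).
In Python, from station import ctrl gives the robot as it stands.
- The arm moves only by the tool send_rows, never from a script. Its argument "rows" is a list of rows, each a list of 3 entries, a list of its own where there are three numbers: the finger opening in cm, from 0 to 8.54, then the shift along the tool's x, y, z in cm, then the turn about the tool's z in degrees. A call has 1 to 10 rows; each row shifts and turns the commanded pose from where the row before left it, along the tool's axes as they then stand; what a row does not reach is not made up. A row lasts 1/8 s, in which the tool goes at most 62.5 mm and 10.7 degrees, less where a joint would pass 70% of its speed; a pose out of reach is approached as far as the arm can. A call with a gripper value outside its range is refused whole. The fingers move at their own pace and stop on an object; "newtons" is the grip in N (left out, the last holds). Time passes only in rows, so rows that do not move let the fingers close. It gives the time, the measured TCP pose, the force, the opening and the grip force at its end, in the units of the state.
- ctrl.get_obs(): the state, without advancing time (a new reading comes with each control period).
- ctrl.get_image(name): name is "scene" or "top" or "wrist"; returns a dict with "frame" (420x560x3 uint8, red, green, blue), "range_z" (420x560 float32, m along the optical axis (not along the pixel's ray), 0 where there is no reading), "fx", "fy", "cx", "cy" (pixels), "k1" (the pictures are not rectified: a ray, as slopes to the right and down, at radius r is drawn at 1 + k1 r^2 times it, then the intrinsics apply), "cam_to_world" (4x4, takes a point from camera to world coordinates). Camera axes: x right, y down, z forward; pixel columns grow to the right and rows downward; lengths in m; the calibration is good to about 2 mm. A picture is of the moment at which its call begins.
- ctrl.finish_job(): hands the job in; it is judged then, once.
The state is a dict: "t": time; "q": joint angles; "dq": joint speeds; "effort": joint torques, N m; "tool_pos": TCP position; "tool_rot": TCP orientation; "contact_force": force on the tool from outside, world axes, zero at the start; "wrist_torque": the same for the moment, N m; "opening": finger opening in m; "grip_force": force on a finger pad.
Only numpy, scipy, OpenCV 4.12 (cv2) and the standard library are available. Lean on these libraries where they do the work, as an engineer would, in place of code of your own. Each camera call takes 0.05 s, during which the arm holds its last target. There are 200 camera calls.

## Working session

There is one attempt and no reset: what is moved stays moved. The work goes in short steps, Python scripts to look and compute and a tool call to move; the robot and the scene stay as the last step left them, time stands still between calls to the robot, and variables do not carry over. Pictures are saved under pics/ and viewed, at most 14 in all, crops included, and the job is handed in when it is done.

Besides the shell and the picture viewer there is one more tool, called after "Emit:" by a JSON object that holds its "op" and its "data". send_rows: Moves the arm, as the interface text tells. Its arguments: {"type":"object","properties":{"rows":{"type":"array","items":{"type":"array"}},"newtons":{"type":"number"}},"required":["rows"]}

```bash
ls; mkdir -p pics; python3 - <<'E'
from station import ctrl
import cv2,numpy as np
for n in("scene","top"):
    d=ctrl.get_image(n); cv2.imwrite(f"pics/{n}0.png",d["frame"][:,:,::-1])
    print(n,d["fx"],d["fy"],d["cx"],d["cy"],d["k1"],np.round(d["cam_to_world"],3).tolist())
    np.savez(f"{n}0.npz",**d)
o=ctrl.get_obs();print({k:np.round(v,3).tolist() for k,v in o.items()},ctrl.grip_point_offset)
E
```

```text
pics
scene 537.8949592373351 537.8949592373351 279.89483573879033 214.29046015527024 -0.07023865189305704 [[0.361, 0.733, -0.576, 1.275], [0.932, -0.277, 0.233, -0.28], [0.012, -0.621, -0.784, 0.997], [0.0, 0.0, 0.0, 1.0]]
top 472.9389746667792 472.9389746667792 283.66485480011875 215.7012145756872 0.01891371300425685 [[0.028, -0.991, 0.129, 0.453], [-1.0, -0.029, -0.006, 0.0], [0.009, -0.128, -0.992, 1.058], [0.0, 0.0, 0.0, 1.0]]
{'t': 0.1, 'q': [-1.458, 0.053, 1.614, 0.0, 1.476, -0.119], 'dq': [0.001, -0.001, -0.003, 0.001, -0.004, -0.001], 'effort': [0.0, -39.49, -37.137, -0.0, 0.004, 0.0], 'tool_pos': [0.144, -0.608, 0.23], 'tool_rot': [-3.119, -0.363, -0.0], 'contact_force': [0.529, 0.806, -0.183], 'wrist_torque': [-0.026, -0.022, 0.004], 'grip_force': 0.0, 'opening': 0.085} 0.0187
```

View pics/top0.png

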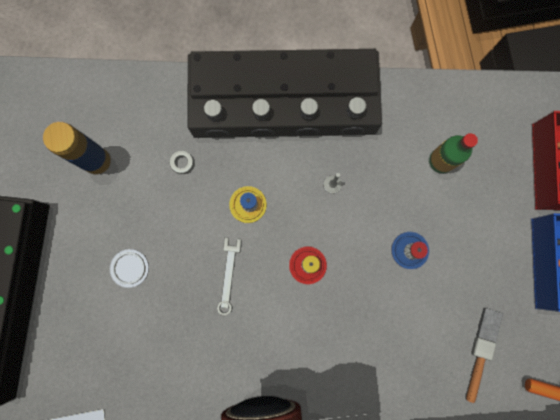

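View pics/scene0.png

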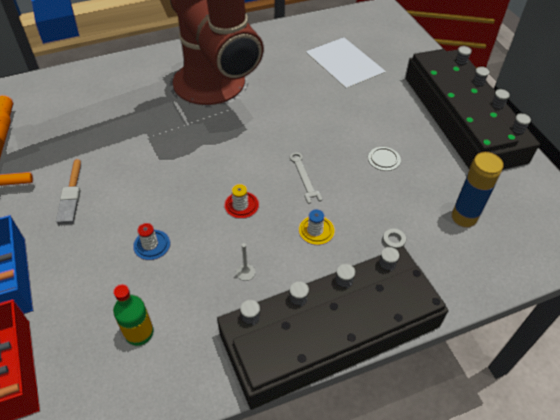

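The top view shows blue-topped spring in the yellow dish (248,204), yellow in red (308,265), red in blue (410,250), and the white dish empty at (129,268). The valve is at (335,182), the wrench at (228,275) and the ring at (181,161). The scene view agrees.

```bash
cat > h.py <<'E'
import numpy as np,cv2
def ray(d,u,v):
    K=np.array([[d["fx"],0,d["cx"]],[0,d["fy"],d["cy"]],[0,0,1.]])
    x,y=cv2.undistortPoints(np.array([[[u,v]]],float),K,np.array([float(d["k1"]),0,0,0]))[0,0]
    # note: drawn = 1+k1 r^2 times ray (OpenCV model)
    T=np.array(d["cam_to_world"]); return T[:3,3],T[:3,:3]@[x,y,1]
def plane(d,u,v,z):
    o,r=ray(d,u,v); return o+r*(z-o[2])/r[2]
def blobs(d,col,zlo,zhi,area=30):
    """contours of the colour mask; col in red, blue, yellow, white"""
    hsv=cv2.cvtColor(d["frame"],cv2.COLOR_RGB2HSV); h,s,v=[hsv[...,i].astype(int) for i in range(3)]
    m={"red":((h<8)|(h>172))&(s>140)&(v>70),"blue":(abs(h-108)<12)&(s>110)&(v>50),"yellow":(abs(h-26)<8)&(s>130)&(v>90),"white":(s<30)&(v>185)}[col]
    c,_=cv2.findContours(m.astype(np.uint8)*255,cv2.RETR_EXTERNAL,cv2.CHAIN_APPROX_NONE)
    out=[]
    for k in c:
        if cv2.contourArea(k)<area: continue
        k=k[:,0,:]
        for z in (zlo,zhi):
            P=np.array([plane(d,u,w,z)[:2] for u,w in k],np.float32)
            (x,y),r=cv2.minEnclosingCircle(P)
            out.append((col,z,round(x,4),round(y,4),round(r*1000,1),k.mean(0).round(0).tolist()))
    return out
E
python3 - <<'E'
from h import *
for n in("top","scene"):
    d=dict(np.load(n+"0.npz"))
    for c in("red","blue","yellow","white"):
        for b in blobs(d,c,.003,.059):
            x,y,r=b[2:5]
            if .3<x<.8 and abs(y)<.45 and ((b[1]==.003 and 36<r<48) or (b[1]==.059 and 7<r<24)): print(n,b)
d=dict(np.load("top0.npz"))
for nm,u,v,z in(("valvehead",333,184,.004),("valvetip",340,179,.105),("wr1",232,243,.005),("wr2",224,309,.005),("ring",181,161,.016)): print(nm,plane(d,u,v,z).round(3))
E
```

```text
top ('red', 0.003, 0.4815, -0.0615, 40.9, [308.0, 265.0])
top ('red', 0.059, 0.5191, -0.2921, 17.1, [418.0, 250.0])
top ('red', 0.059, 0.7614, -0.405, 15.5, [470.0, 140.0])
top ('blue', 0.003, 0.5214, -0.289, 40.6, [410.0, 250.0])
top ('blue', 0.059, 0.6134, 0.0717, 16.4, [248.0, 201.0])
top ('yellow', 0.059, 0.4829, -0.065, 18.1, [311.0, 264.0])
top ('yellow', 0.003, 0.6143, 0.0763, 41.2, [248.0, 204.0])
top ('white', 0.003, 0.4644, 0.333, 41.2, [129.0, 268.0])
top ('white', 0.059, 0.694, 0.2198, 22.0, [181.0, 162.0])
scene ('red', 0.059, 0.6588, -0.3695, 18.9, [121.0, 292.0])
scene ('red', 0.059, 0.5215, -0.2906, 18.2, [145.0, 230.0])
scene ('red', 0.003, 0.4836, -0.0594, 41.0, [241.0, 206.0])
scene ('blue', 0.003, 0.5221, -0.2874, 41.1, [151.0, 246.0])
scene ('blue', 0.059, 0.6182, 0.0735, 18.0, [316.0, 216.0])
scene ('yellow', 0.003, 0.616, 0.0785, 41.8, [316.0, 231.0])
scene ('yellow', 0.059, 0.4855, -0.0635, 19.2, [239.0, 190.0])
scene ('white', 0.003, 0.4658, 0.3358, 41.6, [384.0, 156.0])
valvehead [ 0.666 -0.115  0.004]
valvetip [ 0.656 -0.119  0.105]
wr1 [0.525 0.108 0.005]
wr2 [0.381 0.119 0.005]
ring [0.706 0.229 0.016]
```

Emit:
{"op": "send_rows", "data": {"rows": [[7, [0, 0, 0], 6.6], [7, [0, 0, 0], 6.7], [7, [2.8, -4, 0], 0], [7, [2.8, -4, 0], 0], [7, [2.8, -4, 0], 0], [7, [2.8, -4, 0], 0], [7, [2.8, -4, 0], 0], [7, [2.8, -4, 0], 0], [7, [2.8, -4, 0], 0], [7, [2.8, -4, 0], 0]], "newtons": 40}}

```text
t: 1.35
tool_pos: [0.3682, -0.2868, 0.2309]
tool_rot: [-3.141, 0.001, 0.0]
contact_force: [1.6, -0.8, -0.9]
opening: 0.0699
grip_force: 0.0
```

Emit:
{"op": "send_rows", "data": {"rows": [[7, [3.1, -4.5, 0], 0], [7, [3.1, -4.5, 0], 0], [7, [3.1, -4.5, 0], 0], [7, [3.1, -4.5, 0], 0], [7, [3.1, -4.5, 0], 0], [7, [3.1, -4.5, 0], 0], [7, [3.1, -4.5, 0], 0], [7, [3.1, -4.5, 0], 0], [7, [0, 0, 4], 0], [7, [0, 0, 4], 0]]}}

```text
t: 2.6
tool_pos: [0.6161, 0.0725, 0.1502]
tool_rot: [3.141, 0.002, 0.001]
contact_force: [0.5, -0.2, -0.9]
opening: 0.0701
grip_force: 0.0
```

```bash
python3 - <<'E'
from station import ctrl
import cv2,numpy as np
d=ctrl.get_image("wrist"); cv2.imwrite("pics/w1.png",d["frame"][:,:,::-1]); np.savez("w1.npz",**d)
print(ctrl.get_obs()["tool_pos"])
from h import *
for c in("blue","yellow"):
    for b in blobs(d,c,.003,.059,200): print(b)
E
```

```text
[0.6118293  0.07212526 0.14273755]
('blue', 0.003, 0.596, 0.0734, 22.5, [281.0, 212.0])
('blue', 0.059, 0.6163, 0.0733, 18.2, [281.0, 212.0])
('yellow', 0.003, 0.6148, 0.0775, 42.4, [278.0, 194.0])
('yellow', 0.059, 0.6315, 0.0766, 34.2, [278.0, 194.0])
```

View pics/w1.png

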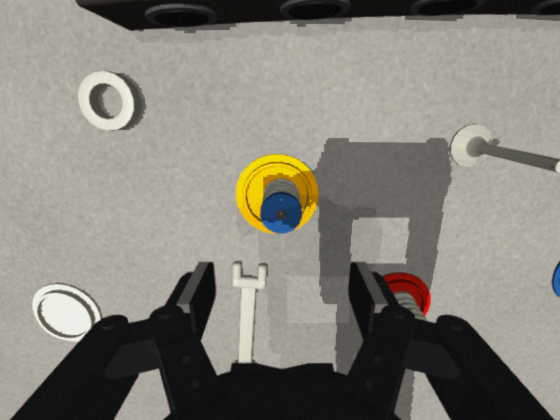

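The wrist view shows the blue spring at (281,212) in the yellow dish (278,194), between the fingers in y. The wrench end is at (250,275) and the ring at (108,100), both clear of the descent. The TCP reading moved slightly during the camera call, so I'll let it settle before descending.

Emit:
{"op": "send_rows", "data": {"rows": [[7, [0, 0, 0], 0], [7, [0, 0, 0], 0]]}}

```text
t: 2.9
tool_pos: [0.617, 0.0714, 0.1537]
tool_rot: [3.142, -0.001, 0.005]
contact_force: [0.3, -0.9, -0.0]
opening: 0.07
grip_force: 0.0
```

Emit:
{"op": "send_rows", "data": {"rows": [[7, [0, -0.1, 3], 0], [7, [0, 0, 3], 0], [7, [0, 0, 2.5], 0], [7, [0, 0, 2], 0], [7, [0, 0, 1.4], 0], [7, [0, 0, 0.7], 0], [7, [0, 0, 0], 0], [7, [0, 0, 0], 0]]}}

```text
t: 3.9
tool_pos: [0.6165, 0.0726, 0.0262]
tool_rot: [3.142, -0.0, 0.002]
contact_force: [-0.2, -0.4, -0.2]
opening: 0.07
grip_force: 0.0
```

Emit:
{"op": "send_rows", "data": {"rows": [[3, [0, 0, 0.3], 0], [3, [0, 0, 0], 0], [3, [0, 0, 0], 0], [3, [0, 0, 0], 0], [3, [0, 0, 0], 0], [3, [0, 0, 0], 0]], "newtons": 40}}

```text
t: 4.65
tool_pos: [0.616, 0.0726, 0.0225]
tool_rot: [-3.142, 0.0, -0.001]
contact_force: [-0.5, -0.2, 1.6]
opening: 0.0352
grip_force: 39.9
```

Emit:
{"op": "send_rows", "data": {"rows": [[3, [0, 0, -1], 0], [3, [0, 0, -2], 0], [3, [0, 0, -3], 0], [3, [0, 0, -2], 0], [3, [0, 0, -1], 0], [3, [-1.5, -2.6, 0], 0], [3, [-2.5, -4.4, 0], 0], [3, [-2.5, -4.4, 0], 0], [3, [-2.5, -4.4, 0], 0], [3, [-2.5, -4.4, 0], 0]]}}

```text
t: 5.9
tool_pos: [0.4995, 0.2757, 0.1119]
tool_rot: [3.141, -0.001, -0.001]
contact_force: [-0.2, 0.4, -0.6]
opening: 0.0351
grip_force: 40.0
```

Emit:
{"op": "send_rows", "data": {"rows": [[3, [-2, -3.5, 0], 0], [3, [-1.2, -2, 0], 0], [3, [-0.4, -0.5, 0], 0], [3, [0, 0, 0], 0], [3, [0, 0, 1], 0], [3, [0, 0, 2], 0], [3, [0, 0, 2], 0], [3, [0, 0, 1.5], 0], [3, [0, 0, 1], 0], [3, [0, 0, 0], 0]]}}

```text
t: 7.15
tool_pos: [0.4643, 0.3343, 0.0361]
tool_rot: [3.141, -0.0, -0.003]
contact_force: [-0.5, 0.6, -0.3]
opening: 0.0351
grip_force: 40.1
```

Emit:
{"op": "send_rows", "data": {"rows": [[3, [0, 0, 0.7], 0], [3, [0, 0, 0.4], 0], [3, [0, 0, 0.2], 0], [3, [0, 0, 0], 0], [3, [0, 0, 0], 0]]}}

```text
t: 7.78
tool_pos: [0.465, 0.3347, 0.0245]
tool_rot: [-3.141, 0.001, -0.001]
contact_force: [-0.7, -0.0, -0.8]
opening: 0.0349
grip_force: 40.1
```

Emit:
{"op": "send_rows", "data": {"rows": [[3, [0, 0, 0.1], 0], [3, [0, 0, 0.1], 0], [3, [0, 0, 0], 0]]}}

```text
t: 8.15
tool_pos: [0.465, 0.3347, 0.0225]
tool_rot: [-3.142, 0.0, -0.0]
contact_force: [0.6, 0.0, 0.8]
opening: 0.0351
grip_force: 40.2
```

Emit:
{"op": "send_rows", "data": {"rows": [[3, [0, 0, 0.1], 0], [4.5, [0, 0, 0], 0], [7, [0, 0, 0], 0], [7, [0, 0, 0], 0], [7, [0, 0, -1], 0], [7, [0, 0, -3], 0], [7, [0, 0, -4], 0], [7, [0, 0, -3], 0], [7, [0, 0, -1], 0], [7, [0, 0, 0], 0]]}}

```text
t: 9.4
tool_pos: [0.4651, 0.3348, 0.1418]
tool_rot: [-3.141, 0.0, -0.002]
contact_force: [0.1, 0.2, -0.7]
opening: 0.0701
grip_force: 0.0
```

```bash
python3 - <<'E'
from station import ctrl
import cv2,numpy as np
from h import *
d=ctrl.get_image("wrist"); cv2.imwrite("pics/w2.png",d["frame"][:,:,::-1])
for c in("blue","white"):
    for b in blobs(d,c,.003,.059,200): print(b)
E
```

```text
('blue', 0.003, 0.4445, 0.3346, 22.7, [282.0, 216.0])
('blue', 0.059, 0.4655, 0.3346, 18.2, [282.0, 216.0])
('white', 0.003, 0.4654, 0.3349, 42.5, [270.0, 183.0])
('white', 0.059, 0.4822, 0.3349, 34.1, [270.0, 183.0])
('white', 0.003, 0.468, 0.1104, 70.2, [509.0, 179.0])
('white', 0.059, 0.4843, 0.1549, 56.3, [509.0, 179.0])
```

View pics/w2.png

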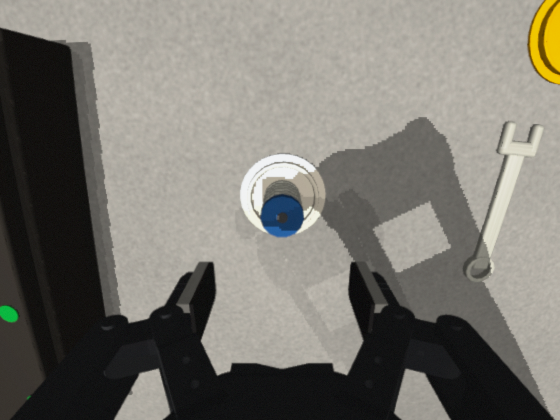

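The blue spring stands centred in the white dish (282,216), upright. Next is the yellow spring.

Emit:
{"op": "send_rows", "data": {"rows": [[7, [0.1, 2, 0], 0], [7, [0.2, 5, 0], 0], [7, [0.2, 5, 0], 0], [7, [0.3, 6, 0], 0], [7, [0.3, 6, 0], 0], [7, [0.3, 6, 0], 0], [7, [0.2, 5, 0], 0], [7, [0.2, 3, 0], 0], [7, [0.1, 1.5, 0], 0], [7, [0, 0.3, 0], 0]]}}

```text
t: 10.7
tool_pos: [0.4831, -0.0639, 0.1405]
tool_rot: [-3.141, 0.003, 0.002]
contact_force: [0.5, -0.4, -0.4]
opening: 0.0702
grip_force: 0.0
```

Emit:
{"op": "send_rows", "data": {"rows": [[7, [0, 0, 2], 0], [7, [0, 0, 3], 0], [7, [0, 0, 2.5], 0], [7, [0, 0, 2], 0], [7, [0, 0, 1.4], 0], [7, [0, 0, 0.7], 0], [7, [0, 0, 0.2], 0], [7, [0, 0, 0], 0], [7, [0, 0, 0], 0]]}}

```text
t: 11.82
tool_pos: [0.4844, -0.0636, 0.0241]
tool_rot: [3.141, -0.001, 0.002]
contact_force: [-0.2, 0.0, 0.5]
opening: 0.0704
grip_force: 0.0
```

Emit:
{"op": "send_rows", "data": {"rows": [[3, [0, 0, 0.1], 0], [3, [0, 0, 0], 0], [3, [0, 0, 0], 0], [3, [0, 0, 0], 0], [3, [0, 0, 0], 0], [3, [0, 0, 0], 0]]}}

```text
t: 12.58
tool_pos: [0.484, -0.0635, 0.0226]
tool_rot: [3.141, -0.0, 0.001]
contact_force: [0.5, -0.6, 2.9]
opening: 0.0354
grip_force: 40.0
```

Emit:
{"op": "send_rows", "data": {"rows": [[3, [0, 0, -1], 0], [3, [0, 0, -2], 0], [3, [0, 0, -3], 0], [3, [0, 0, -2], 0], [3, [0, 0, -1], 0], [3, [1.5, -1.6, 0], 0], [3, [3, -3.2, 0], 0], [3, [3.5, -3.8, 0], 0], [3, [3, -3.2, 0], 0], [3, [1.5, -1.6, 0], 0]]}}

```text
t: 13.82
tool_pos: [0.6092, 0.0724, 0.1112]
tool_rot: [-3.141, -0.002, 0.003]
contact_force: [0.9, -0.3, -1.8]
opening: 0.0352
grip_force: 40.3
```

Emit:
{"op": "send_rows", "data": {"rows": [[3, [0.6, -0.7, 0], 0], [3, [0, 0, 0], 0], [3, [0, 0, 1], 0], [3, [0, 0, 2], 0], [3, [0, 0, 2], 0], [3, [0, 0, 1.5], 0], [3, [0, 0, 1], 0], [3, [0, 0, 0.7], 0], [3, [0, 0, 0.3], 0], [3, [0, 0, 0], 0]]}}

```text
t: 15.08
tool_pos: [0.6151, 0.0776, 0.0276]
tool_rot: [-3.142, 0.0, -0.001]
contact_force: [0.1, -0.2, -1.9]
opening: 0.0351
grip_force: 40.3
```

Emit:
{"op": "send_rows", "data": {"rows": [[3, [0, 0, 0.2], 0], [3, [0, 0, 0.2], 0], [3, [0, 0, 0], 0], [3, [0, 0, 0], 0]]}}

```text
t: 15.58
tool_pos: [0.6148, 0.0776, 0.0234]
tool_rot: [-3.142, 0.001, -0.0]
contact_force: [-0.9, -0.3, -1.9]
opening: 0.035
grip_force: 40.3
```

Emit:
{"op": "send_rows", "data": {"rows": [[3, [0, 0, 0.1], 0], [3, [0, 0, 0], 0], [4.5, [0, 0, 0], 0], [7, [0, 0, 0], 0], [7, [0, 0, 0], 0], [7, [0, 0, -1], 0], [7, [0, 0, -3], 0], [7, [0, 0, -4], 0], [7, [0, 0, -3], 0], [7, [0, 0, -1], 0]]}}

```text
t: 16.82
tool_pos: [0.6164, 0.0776, 0.1458]
tool_rot: [-3.142, 0.001, -0.008]
contact_force: [-0.1, -0.4, -0.5]
opening: 0.0701
grip_force: 0.0
```

```bash
python3 - <<'E'
from station import ctrl
import cv2,numpy as np
from h import *
d=ctrl.get_image("wrist"); cv2.imwrite("pics/w3.png",d["frame"][:,:,::-1])
for b in blobs(d,"yellow",.003,.059,200): print(b)
E
```

```text
('yellow', 0.003, 0.6143, 0.0775, 43.0, [282.0, 196.0])
('yellow', 0.059, 0.6313, 0.0775, 34.6, [282.0, 196.0])
```

View pics/w3.png

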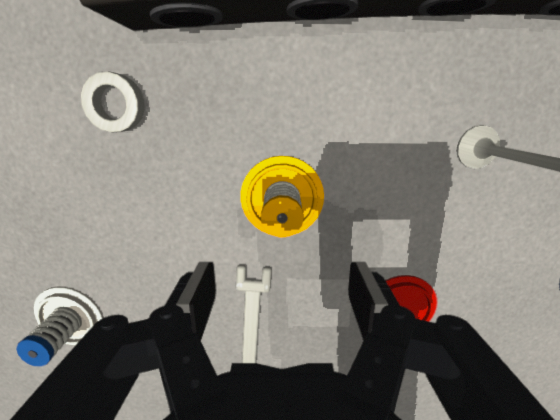

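The yellow spring stands centred in the yellow dish (282,200), and the valve at (482,147) is undisturbed. Next is the red spring at (0.520, -0.291).

Emit:
{"op": "send_rows", "data": {"rows": [[7, [-0.5, 2, 0], 0], [7, [-1.2, 4.5, 0], 0], [7, [-1.5, 6, 0], 0], [7, [-1.5, 6, 0], 0], [7, [-1.5, 6, 0], 0], [7, [-1.3, 5, 0], 0], [7, [-1, 4, 0], 0], [7, [-0.6, 2, 0], 0], [7, [-0.4, 1.3, 0], 0], [7, [0, 0, 0], 0]]}}

```text
t: 18.12
tool_pos: [0.5194, -0.2903, 0.1417]
tool_rot: [-3.141, 0.001, 0.001]
contact_force: [-0.0, -0.5, 0.3]
opening: 0.0696
grip_force: 0.0
```

Emit:
{"op": "send_rows", "data": {"rows": [[7, [0, 0, 2], 0], [7, [0, 0, 3], 0], [7, [0, 0, 2.5], 0], [7, [0, 0, 2], 0], [7, [0, 0, 1.4], 0], [7, [0, 0, 0.7], 0], [7, [0, 0, 0.2], 0], [7, [0, 0, 0], 0], [7, [0, 0, 0], 0]]}}

```text
t: 19.25
tool_pos: [0.5202, -0.2908, 0.0252]
tool_rot: [3.141, -0.001, 0.002]
contact_force: [-0.1, 1.1, -0.6]
opening: 0.0698
grip_force: 0.0
```

Emit:
{"op": "send_rows", "data": {"rows": [[3, [0, 0, 0.2], 0], [3, [0, 0, 0], 0], [3, [0, 0, 0], 0], [3, [0, 0, 0], 0], [3, [0, 0, 0], 0], [3, [0, 0, 0], 0]]}}

```text
t: 20.0
tool_pos: [0.5198, -0.2905, 0.0225]
tool_rot: [3.141, -0.001, 0.0]
contact_force: [-0.2, -1.2, 1.4]
opening: 0.0352
grip_force: 40.0
```

Emit:
{"op": "send_rows", "data": {"rows": [[3, [0, 0, -1], 0], [3, [0, 0, -2], 0], [3, [0, 0, -3], 0], [3, [0, 0, -2], 0], [3, [0, 0, -1], 0], [3, [-0.4, -2.5, 0], 0], [3, [-0.7, -4.5, 0], 0], [3, [-0.8, -5, 0], 0], [3, [-0.8, -5, 0], 0], [3, [-0.6, -3.5, 0], 0]]}}

```text
t: 21.25
tool_pos: [0.4846, -0.0821, 0.1106]
tool_rot: [-3.14, -0.002, 0.005]
contact_force: [0.7, -0.1, -1.7]
opening: 0.0356
grip_force: 40.3
```

Emit:
{"op": "send_rows", "data": {"rows": [[3, [-0.4, -2, 0], 0], [3, [0, -0.5, 0], 0], [3, [0, 0, 1], 0], [3, [0, 0, 2], 0], [3, [0, 0, 2], 0], [3, [0, 0, 1.5], 0], [3, [0, 0, 1], 0], [3, [0, 0, 0.7], 0], [3, [0, 0, 0.3], 0], [3, [0, 0, 0], 0]]}}

```text
t: 22.5
tool_pos: [0.483, -0.0604, 0.0275]
tool_rot: [3.141, -0.0, 0.001]
contact_force: [0.7, 0.2, -1.3]
opening: 0.0353
grip_force: 40.3
```

Emit:
{"op": "send_rows", "data": {"rows": [[3, [0, 0, 0.2], 0], [3, [0, 0, 0.2], 0], [3, [0, 0, 0], 0], [3, [0, 0, 0], 0]]}}

```text
t: 23.0
tool_pos: [0.4828, -0.0604, 0.0234]
tool_rot: [3.142, -0.0, 0.0]
contact_force: [0.7, 0.9, -2.4]
opening: 0.035
grip_force: 40.3
```

Emit:
{"op": "send_rows", "data": {"rows": [[3, [0, 0, 0.1], 0], [3, [0, 0, 0], 0], [4.5, [0, 0, 0], 0], [7, [0, 0, 0], 0], [7, [0, 0, 0], 0], [7, [0, 0, -1], 0], [7, [0, 0, -3], 0], [7, [0, 0, -4], 0], [7, [0, 0, -3], 0], [7, [0, 0, -1], 0]]}}

```text
t: 24.25
tool_pos: [0.4842, -0.0608, 0.1454]
tool_rot: [3.14, -0.0, 0.008]
contact_force: [-0.9, 0.0, 0.1]
opening: 0.07
grip_force: 0.0
```

Emit:
{"op": "send_rows", "data": {"rows": [[7, [-0.1, -2, 0], 0], [7, [-0.2, -5, 0], 0], [7, [-0.2, -5, 0], 0], [7, [-0.3, -6, 0], 0], [7, [-0.3, -6, 0], 0], [7, [-0.3, -6, 0], 0], [7, [-0.2, -5, 0], 0], [7, [-0.1, -3, 0], 0], [7, [0, -1.5, 0], 0], [7, [0, 0, 0], 0]]}}

```text
t: 25.5
tool_pos: [0.4656, 0.3346, 0.1416]
tool_rot: [3.141, 0.001, -0.002]
contact_force: [0.6, -0.5, 0.5]
opening: 0.0702
grip_force: 0.0
```

```bash
python3 - <<'E'
from station import ctrl
import cv2,numpy as np
from h import *
for n,cols in(("top",("red",)),("wrist",("blue",))):
    d=ctrl.get_image(n); cv2.imwrite(f"pics/{n}4.png",d["frame"][:,:,::-1])
    for c in cols:
        for b in blobs(d,c,.003,.059,100): print(n,b)
E
```

```text
top ('red', 0.003, 0.1977, 0.4959, 106.2, [46.0, 388.0])
top ('red', 0.059, 0.2113, 0.4696, 100.6, [46.0, 388.0])
top ('red', 0.003, 0.4818, -0.0616, 40.8, [308.0, 265.0])
top ('red', 0.059, 0.4803, -0.0583, 38.7, [308.0, 265.0])
top ('red', 0.003, 0.4052, 0.5116, 165.0, [41.0, 295.0])
top ('red', 0.059, 0.4078, 0.4844, 156.2, [41.0, 295.0])
top ('red', 0.003, 0.7786, -0.4277, 16.4, [470.0, 140.0])
top ('red', 0.059, 0.7614, -0.405, 15.5, [470.0, 140.0])
top ('red', 0.003, 0.7262, -0.5934, 104.0, [543.0, 161.0])
top ('red', 0.059, 0.7117, -0.5618, 98.5, [543.0, 161.0])
top ('red', 0.003, 0.7437, -0.629, 109.2, [557.0, 156.0])
top ('red', 0.059, 0.7283, -0.5956, 103.4, [557.0, 156.0])
wrist ('blue', 0.003, 0.4445, 0.3352, 22.7, [281.0, 216.0])
wrist ('blue', 0.059, 0.4656, 0.3349, 18.2, [281.0, 216.0])
```

View pics/top4.png

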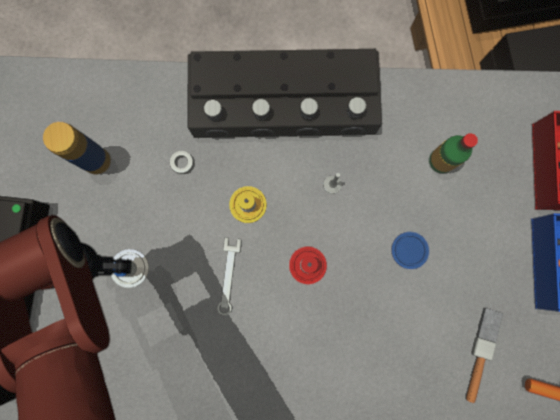

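The red (308,265) and yellow (248,204) springs stand centred in their own dishes. The blue dish at (410,250) is empty, and the bystanders haven't moved. Last is blue.

Emit:
{"op": "send_rows", "data": {"rows": [[7, [0, 0, 2], 0], [7, [0, 0, 3], 0], [7, [0, 0, 2.5], 0], [7, [0, 0, 2], 0], [7, [0, 0, 1.4], 0], [7, [0, 0, 0.7], 0], [7, [0, 0, 0.2], 0], [7, [0, 0, 0], 0], [7, [0, 0, 0], 0]]}}

```text
t: 26.72
tool_pos: [0.4665, 0.335, 0.0252]
tool_rot: [-3.141, 0.0, -0.002]
contact_force: [-0.0, -0.3, -1.4]
opening: 0.0699
grip_force: 0.0
```

Emit:
{"op": "send_rows", "data": {"rows": [[3, [0, 0, 0.2], 0], [3, [0, 0, 0], 0], [3, [0, 0, 0], 0], [3, [0, 0, 0], 0], [3, [0, 0, 0], 0], [3, [0, 0, 0], 0]]}}

```text
t: 27.48
tool_pos: [0.466, 0.3347, 0.0224]
tool_rot: [-3.141, 0.001, -0.0]
contact_force: [0.0, -0.6, 1.5]
opening: 0.0349
grip_force: 39.9
```

Emit:
{"op": "send_rows", "data": {"rows": [[3, [0, 0, -1], 0], [3, [0, 0, -2], 0], [3, [0, 0, -3], 0], [3, [0, 0, -4], 0], [3, [0, 0, -3], 0], [3, [0, 0, -1], 0], [3, [0.2, 2, 0], 0], [3, [0.4, 4, 0], 0], [3, [0.5, 5.5, 0], 0], [3, [0.5, 5.5, 0], 0]]}}

```text
t: 28.72
tool_pos: [0.4804, 0.162, 0.1601]
tool_rot: [3.14, 0.0, -0.005]
contact_force: [0.4, -0.2, 0.5]
opening: 0.035
grip_force: 40.1
```

Emit:
{"op": "send_rows", "data": {"rows": [[3, [0.5, 5.5, 0], 0], [3, [0.5, 5.5, 0], 0], [3, [0.5, 5.5, 0], 0], [3, [0.5, 5.5, 0], 0], [3, [0.5, 5.5, 0], 0], [3, [0.5, 5.5, 0], 0], [3, [0.5, 5.5, 0], 0], [3, [0.5, 4, 0], 0], [3, [0.3, 2, 0], 0], [3, [0.2, 0.8, 0], 0]]}}

```text
t: 29.98
tool_pos: [0.5257, -0.2888, 0.1609]
tool_rot: [-3.14, 0.002, 0.003]
contact_force: [0.2, 0.8, -0.9]
opening: 0.0351
grip_force: 40.1
```

Emit:
{"op": "send_rows", "data": {"rows": [[3, [0, 0, 0], 0], [3, [0, 0, 2], 0], [3, [0, 0, 3], 0], [3, [0, 0, 3], 0], [3, [0, 0, 2], 0], [3, [0, 0, 1], 0], [3, [0, 0, 0.5], 0], [3, [0, 0, 0], 0]]}}

```text
t: 30.98
tool_pos: [0.5271, -0.2886, 0.0478]
tool_rot: [3.141, -0.0, 0.001]
contact_force: [-0.2, -0.4, -0.7]
opening: 0.0355
grip_force: 40.1
```

Emit:
{"op": "send_rows", "data": {"rows": [[3, [-0.3, 0, 0], 0], [3, [-0.2, 0, 0.6], 0], [3, [0, 0, 0.7], 0], [3, [0, 0, 0.5], 0], [3, [0, 0, 0.4], 0], [3, [0, 0, 0.2], 0], [3, [0, 0, 0], 0], [3, [0, 0, 0], 0]]}}

```text
t: 31.98
tool_pos: [0.5219, -0.2885, 0.0235]
tool_rot: [3.141, -0.0, 0.001]
contact_force: [0.1, 0.3, -1.3]
opening: 0.0353
grip_force: 40.1
```

Emit:
{"op": "send_rows", "data": {"rows": [[3, [0, 0, 0.1], 0], [3, [0, 0, 0], 0], [4.5, [0, 0, 0], 0], [7, [0, 0, 0], 0], [7, [0, 0, 0], 0], [7, [0, 0, -1], 0], [7, [0, 0, -3], 0], [7, [0, 0, -4], 0], [7, [0, 0, -4], 0], [7, [0, 0, -4], 0]]}}

```text
t: 33.22
tool_pos: [0.5217, -0.2884, 0.1845]
tool_rot: [3.141, -0.0, 0.001]
contact_force: [0.1, 0.3, 0.3]
opening: 0.0698
grip_force: 0.0
```

Emit:
{"op": "send_rows", "data": {"rows": [[7, [-1, 2, 0], 0], [7, [-2, 4, 0], 0], [7, [-3, 5, 0], 0], [7, [-3, 5, 0], 0], [7, [-3, 5, 0], 0], [7, [-2, 3, 0], 0], [7, [-1, 1, 0], 0], [7, [0, 0, 0], 0], [7, [0, 0, 0], 0], [7, [0, 0, 0], 0]]}}

```text
t: 34.48
tool_pos: [0.3725, -0.5373, 0.1823]
tool_rot: [-3.141, -0.002, -0.0]
contact_force: [-0.1, 0.6, -0.6]
opening: 0.07
grip_force: 0.0
```

```bash
python3 - <<'E'
from station import ctrl
import cv2,numpy as np
for n in("scene","top"):
    d=ctrl.get_image(n); f=d["frame"][:,:,::-1]
    if n=="scene": cv2.imwrite("pics/scene5.png",cv2.resize(f[110:310,80:440],None,fx=2.2,fy=2.2))
    else: cv2.imwrite("pics/top5.png",f)
E
```

```text
(no output)
```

View pics/scene5.png

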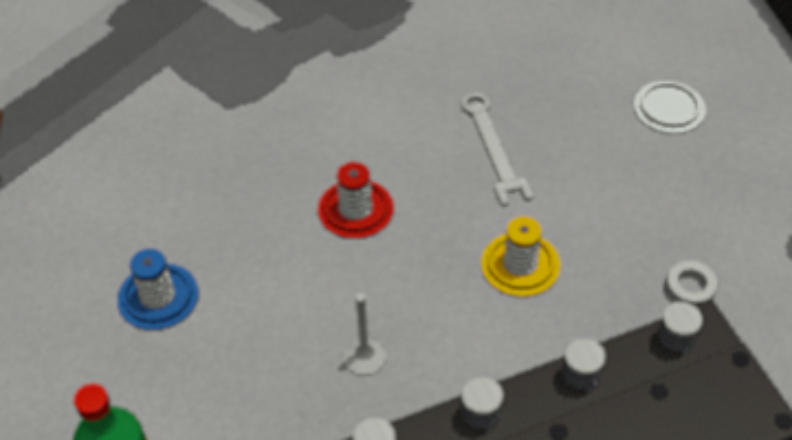

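View pics/top5.png

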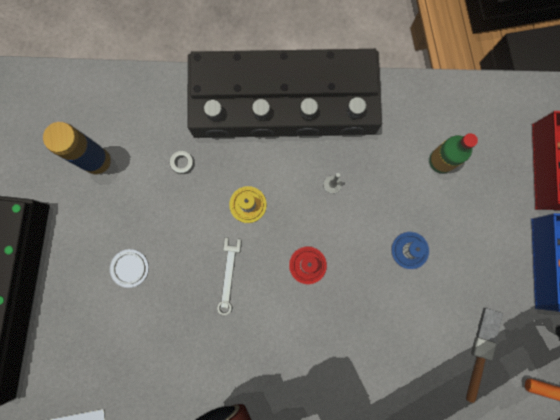

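All three springs stand upright in their own dishes: blue at (410,250), red at (308,265) and yellow at (248,204) in the top view. The white dish is empty at (129,268), the valve, wrench and ring are where they started, and the arm is clear.

```bash
python3 -c "
from station import ctrl
print(ctrl.finish_job())"
```

```text
the job is handed in; nothing more can be done
None
```

The job is handed in: each spring stands upright in the dish of its own colour, the white dish is empty, and the valve, wrench and ring are untouched, at about 35 s on the clock.

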